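# Catch the propped chamber lid and let it down

## Robot

A 6-joint arm with a two-finger parallel gripper is mounted at the origin on a cart in front of the work surface, level with it; the furniture and walls round the work are solid. World frame = base frame: x ahead of the robot, y to its left, z up, the work surface at z = 0. Lengths are in mm, angles in rad, forces in N, time in s.
With the tool pointing down it reaches from about 350 to 875 mm from the base axis. Payload 4.2 kg.
Tool frame: the origin (TCP) lies midway between the tips of the shut fingers; the grasp point (between the pads) lies 19 mm behind it (tcp_to_grasp is the distance from the TCP to the grasp point, in mm); z points along the fingers, y is the line along which they close (so a half turn about z gives the same grasp; the last joint's range is limited). The gripper opens to 85 mm and grips with 20 to 120 N. Pads are 22 mm wide; open, the fingers measure 114 mm over their backs; the gripper's body (76 mm by 85 mm) begins 54 mm behind the grasp point. The pads swing forward as they close: fully open they stand 13 mm farther back than shut.
Start: joints at [1.375, 0.385, 0.008, 0, -1.194, -0.259], TCP at [274.518, 561.462, 231.312] pointing down, gripper open.
Joint ranges: [-3.14, 3.14], [-1.21, 2.06], [-1.07, 1.41], [-3.16, 2.05], [-2.99, -0.16], [-3.1, 3.1]. Speed limits (rad/s): [2.79, 2.79, 3.14, 3.14, 3.14, 3.14].

## Interface

Orientations are given as a unit quaternion [x, y, z, w].
In Python, from bench import read_state, get_image, job_done, tcp_to_grasp gives the robot as it stands.
- The arm moves only by the tool jog_arm, never from a script. Its argument "plan" is a list of rows, each a list of 3 entries, a list of its own where there are three numbers: the finger opening in mm, from 0 to 85.4, then the shift along the tool's x, y, z as a fraction of full scale, then the turn, a rotation vector about the tool's x, y, z as a fraction of full scale. A call has 1 to 10 rows; each row is the pose to reach, as a shift and turn from the pose commanded when the call began, along the tool's axes at that moment; what a row does not reach only later rows make up. Full scale, the value 1, is 0.1 m for a shift and 60 degrees for a turn. A row lasts 1/8 s, in which the tool goes at most 62.5 mm and 10.7 degrees, less where a joint would pass 70% of its speed; a pose out of reach is approached as far as the arm can. A call with a number of a shift or a turn outside -1 to 1 is refused whole. A call with a gripper value outside its range is refused whole. The fingers move at their own pace and stop on an object; the grip force is fixed at half the most. Time passes only in rows, so rows that repeat a pose let the fingers close. It gives the time, the measured TCP pose, the force, the opening and the grip force at its end, in the units of the state.
- read_state(): the state, without advancing time (a new reading comes with each control period).
- get_image(name): name is "scene" or "top" or "wrist"; returns a dict with "img" (400x640x3 uint8, red, green, blue), "range_z" (400x640 float32, mm along the optical axis (not along the pixel's ray), 0 where there is no reading), "intrinsics" (3x3 intrinsics, pixels), "extrinsics" (4x4, takes a point from camera to world coordinates); the wrist camera has in their place "tool_from_camera" (4x4, takes a point from camera to tool coordinates, whose origin is the TCP and whose axes are the flange's). Camera axes: x right, y down, z forward; pixel columns grow to the right and rows downward; lengths in mm; the calibration is good to about 2 mm. The wrist camera is an equidistant fisheye: a pixel r from the principal point sees the ray r / f radians off the axis. A picture is of the moment at which its call begins: read the wrist's pose just before it.
- job_done(): hands the job in; it is judged then, once.
The state is a dict: "clock": time; "joints": joint angles; "joint_vel": joint speeds; "joint_efforts": joint torques, N m; "position": TCP position; "ee_rot": TCP orientation; "contact_force": force on the tool from outside, world axes, zero at the start; "wrist_torque": the same for the moment, N m; "gripper_width": finger opening in mm; "grasp_force": force on a finger pad.
Only numpy, scipy, OpenCV 4.12 (cv2) and the standard library are available. Lean on these libraries where they do the work, as an engineer would, in place of code of your own. Each camera call takes 0.05 s, during which the arm holds its last target. There are 200 camera calls.

## Task

The blue lid of the white incubation chamber is propped open: hold the fingers waiting under it, push the red-knobbed prop sideways out from under it so that it tips away outward, and catch the falling lid on the fingers. Lower the lid slowly on the fingers until it is shut, without letting it slam or drop more than the last few millimetres. Grasp nothing, do not press hard or raise the lid well above where the prop held it, leave the samples and everything else alone, and finish with the hand clear.

Things in the scene. Friction and masses are not known exactly. Their poses are not given: they have to be found in the camera images.
- chamber: white open-topped incubation chamber, fixed to the worktop, outside 160 (x) x 260 (y) x 85 mm high, walls 6 mm. Origin: centre of its underside, on the worktop; its +x axis points from its front wall to its back wall (hinge side), +y to its left seen from the front. Its front faces the robot, turned up to 0.25 rad.
- lid (a joint): angle of the blue lid in rad: 0 = shut (level, underside 86 mm above the worktop), about 0.96 = resting on the prop. The lid is a plate 185 mm from hinge line to free front edge, 296 mm wide, 10 mm thick, hinged on the top of the back wall; when shut it overhangs the front wall by 25 mm and each side wall by 18 mm.
- prop (a joint): angle of the prop in rad: 0 = standing under the lid, leaning 0.06 inward against a stop; grows as its top tips outward to the chamber's right (-y). A push of 1 to 2 N sideways near the knob moves it; at about 0.1 (18 mm of travel) the knob leaves the lid's side edge and, past its balance, the prop falls by itself to its outer stop at 0.7.
- prop_knob (a point): centre of the red ball knob, 13 mm across, on top of the prop; the lid's underside rests on it 147 mm from the hinge line, 12 mm in from the lid's right side edge. The prop is a steel rod 8 mm thick and 172 mm long, standing up from a pivot outside the right side wall, 30 mm above the worktop and 88 mm in front of the hinge line; the pivot's axis runs front to back.
- lid_edge_middle (a point): middle of the lower corner of the lid's free front edge; axes turn with the lid: x from the free edge to the hinge along the plate, y to the left along the edge, z out of the lid's upper face.
- lid_edge_right (a point): right end of that same lower front edge (148 mm from its middle), nearest the prop.
- lid_hinge (a point): middle of the hinge line at the level of the lid's underside, above the back wall, 86 mm above the worktop. Without the prop the lid falls shut by itself in less than 1 s; a spring in the hinge bears part of its weight, so the fingers carry about 1.5 N at its free edge when open and 0.5 N when nearly shut.
- petri: round petri dish, 57 mm across, 14 mm high, standing inside the chamber; loose, to be left alone; origin at the centre of its underside
- vial: white vial with red cap, 23 mm across, 54 mm high, standing inside the chamber; loose, to be left alone; origin at the centre of its underside
- sample_cup: white sample cup with red lid, 66 mm across, 68 mm high; loose, to be left alone; origin at the centre of its underside
- marker: black-capped marker pen lying down, 133 mm long; loose, to be left alone; origin at the centre of its underside
- timer: white lab timer, 60x68x20 mm; loose, to be left alone; origin at the centre of its underside
- tally_counter: tally counter, 73x52x24 mm; loose, to be left alone; origin at the centre of its underside
- immersion_oil: small amber bottle with black cap, 25 mm across, 58 mm high; loose, to be left alone; origin at the centre of its underside

How it is judged:
By the outcome, as a careful person would: the job done as asked, in the order asked, and still so for the second after the job is handed in, with the robot touching nothing.
It also fails if it takes over 48 s, if anything falls off the work surface, if the arm or the gripper's body presses on something with over 40 N, if the wrist force passes 120 N, or if a joint passes its speed limit or range.

## Working session

There is one attempt and no reset: what is moved stays moved. The work goes in short steps, Python scripts to look and compute and a tool call to move; the robot and the scene stay as the last step left them, time stands still between calls to the robot, and variables do not carry over. Pictures are saved under pics/ and viewed, at most 11 in all, crops included, and the job is handed in when it is done.

Besides the shell and the picture viewer there is one more tool, called after ">>>" in YAML: its name, and indented under it one key for each argument. jog_arm: Moves the arm, as the interface text tells. Its arguments: {"type":"object","properties":{"plan":{"type":"array"}},"required":["plan"]}

```bash
mkdir -p pics
python3 - <<'E'
from bench import *
import cv2,numpy as np
s=read_state();print({k:np.round(v,3).tolist() for k,v in s.items()})
for n in("scene","top"):
    d=get_image(n);cv2.imwrite(f"pics/{n}0.png",d["img"][:,:,::-1]);np.savez(f"{n}0.npz",**d)
    print(n,d["intrinsics"].round(1).tolist(),d["extrinsics"].round(3).tolist())
E
```

```text
{'clock': 0.0, 'joints': [1.375, 0.386, 0.007, -0.001, -1.194, -0.259], 'joint_vel': [-0.001, -0.0, -0.0, 0.001, 0.0, -0.0], 'joint_efforts': [0.0, -39.229, 18.84, 4.186, -0.005, 0.0], 'position': [274.256, 560.966, 230.219], 'ee_rot': [0.974, -0.226, -0.0, 0.001], 'contact_force': [0.693, 0.141, 0.984], 'wrist_torque': [0.034, 0.011, -0.012], 'grasp_force': 0.0, 'gripper_width': 85.639}
scene [[380.4, 0.0, 318.1], [0.0, 380.4, 196.8], [0.0, 0.0, 1.0]] [[0.831, -0.383, 0.404, 52.452], [-0.556, -0.553, 0.62, -748.794], [-0.014, -0.739, -0.673, 1015.098], [0.0, 0.0, 0.0, 1.0]]
top [[451.3, 0.0, 320.5], [0.0, 451.3, 198.5], [0.0, 0.0, 1.0]] [[-0.075, -0.974, 0.214, 298.323], [-0.997, 0.072, -0.021, 59.7], [0.005, -0.215, -0.977, 1402.261], [0.0, 0.0, 0.0, 1.0]]
```

View pics/scene0.png

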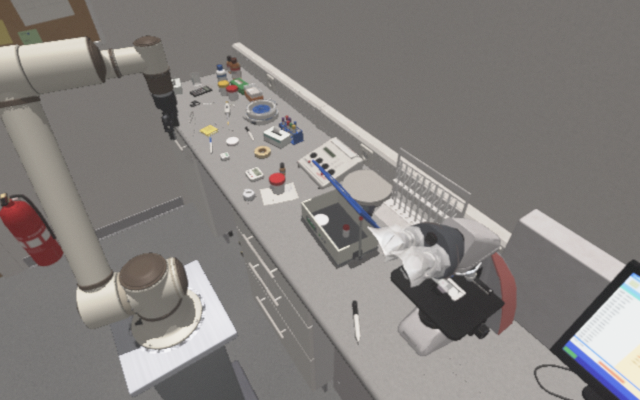

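View pics/top0.png

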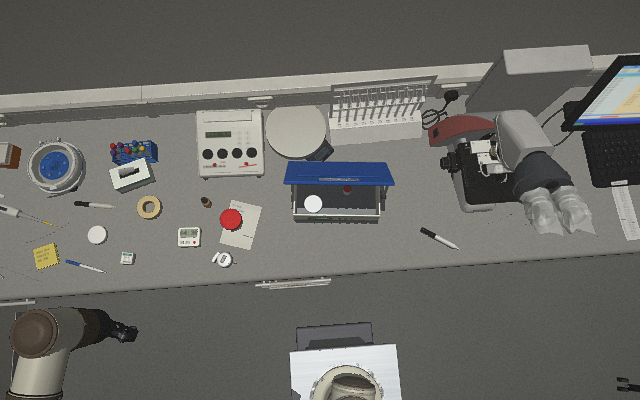

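The scene view shows the chamber at about (340,225), the open blue lid edge-on, and the prop near (361,235). In the top view the lid is at (285–395, 163–185) and the vial's red cap at (347,188). I'll fit the lid from depth and look at crops.

```bash
cat > h.py <<'E'
import numpy as np,cv2
def cloud(d):
    z=d["range_z"];K=d["intrinsics"];v,u=np.mgrid[:z.shape[0],:z.shape[1]]
    p=np.stack([(u-K[0,2])/K[0,0]*z,(v-K[1,2])/K[1,1]*z,z],-1)
    E=d["extrinsics"];return p@E[:3,:3].T+E[:3,3]
def proj(d,P):
    E=np.linalg.inv(d["extrinsics"]);q=np.atleast_2d(P)@E[:3,:3].T+E[:3,3];q=q@d["intrinsics"].T;return q[:,:2]/q[:,2:]
E
python3 - <<'E'
from h import *
from scipy.optimize import least_squares
a,b=np.load("top0.npz"),np.load("scene0.npz")
ims=[]
t=dict(a);P=cloud(t);im=t["img"].astype(int)
m=(im[...,2]>110)&(im[...,2]>2*im[...,0]);m[:150]=0;m[200:]=0;m[:,:275]=0;m[:,405:]=0
m=cv2.erode(m.astype(np.uint8),np.ones((2,2)))>0
q=P[m&(t["range_z"]>0)];c=np.median(q,0)
q=q[np.abs(q-c).max(1)<250]
n=np.linalg.svd(q-q.mean(0))[2]
print(len(q),c.round(),n.round(3).tolist(),q.min(0).round(),q.max(0).round())
ys,xs=np.where(m);cn=cv2.boxPoints(cv2.minAreaRect(np.c_[xs,ys].astype(np.float32)));print(cn.round(1).tolist())
for (u,v) in [(348,188),(313,204),(230,219),(292,219),(379,219)]: print((u,v),P[v,u].round())
s=dict(b);Q=cloud(s)
im=s["img"].astype(int);r=(im[...,0]>110)&(im[...,0]>2*im[...,1])&(im[...,0]>2*im[...,2])
nn,l,st,ce=cv2.connectedComponentsWithStats(r.astype(np.uint8))
for i in range(1,nn):
    x,y=ce[i]
    if 250<x<420 and 150<y<260: print("red",ce[i].round(1),st[i],np.median(Q[l==i],0).round())
def crop(d,x0,y0,x1,y1,f,n): cv2.imwrite(n,cv2.resize(d["img"][y0:y1,x0:x1,::-1],None,fx=f,fy=f,interpolation=cv2.INTER_CUBIC))
A=cv2.resize(s["img"][150:275,290:400,::-1],None,fx=4.7,fy=4.7,interpolation=cv2.INTER_CUBIC)
cv2.imwrite("pics/scrop.png",A)
crop(t,270,150,470,260,4,"pics/tcrop.png")
E
```

```text
1860 [636. -26. 187.] [[-0.086, -0.996, -0.002], [-0.592, 0.05, 0.804], [0.801, -0.07, 0.594]] [ 577. -168.  103.] [699. 126. 249.]
[[285.0, 183.5], [285.29998779296875, 161.6999969482422], [394.29998779296875, 163.10000610351562], [394.0, 185.0]]
(348, 188) [617. -55.  68.]
(313, 204) [584.  55.  24.]
(230, 219) [548. 306.  68.]
(292, 219) [546. 124.   0.]
(379, 219) [ 525. -148.    5.]
red [276.8 178.2] [270 173  15  11 132] [546. 303.  70.]
red [361. 218.] [361 218   1   1   1] [ 588. -157.  209.]
```

View pics/scrop.png

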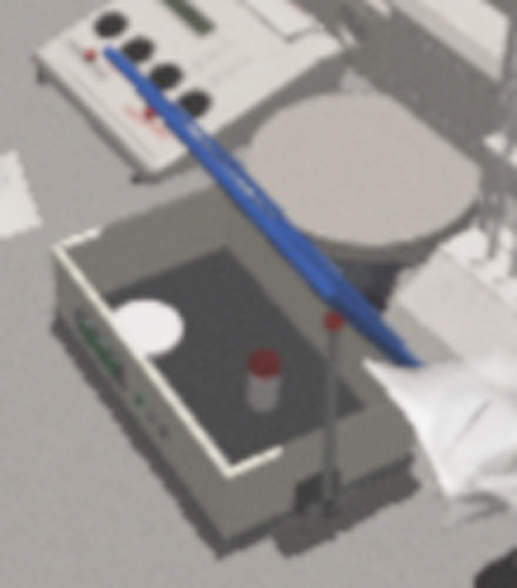

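View pics/tcrop.png

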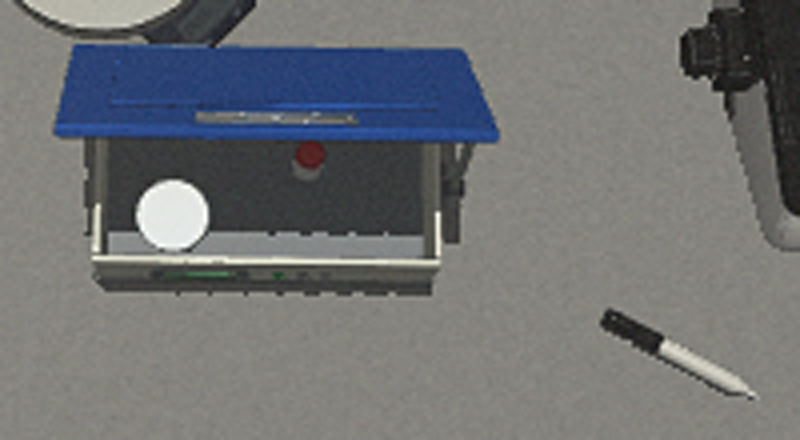

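The chamber is yawed about -0.086 rad, with the lid at about 0.94. The knob is near (590,-157,205) and stands right of the vial. The space in front of the chamber is free. I'll close the fingers and move toward it, collecting joint/TCP pairs to fit the arm's kinematics.

>>> jog_arm:
  plan:
    - [0,[0.25,0.28,0],[0,0,0]]
    - [0,[0.5,0.56,0],[0,0,0]]
    - [0,[0.75,0.85,0],[0,0,0]]

```text
clock: 0.48
position: [304.6, 450.8, 230.7]
ee_rot: [0.974, -0.225, -0.0, 0.001]
contact_force: [0.9, -0.3, 1.5]
gripper_width: 31.9
grasp_force: 0.0
```

```bash
cat > rec.py <<'E'
from bench import *
import json,numpy as np
s=read_state();open("log.jsonl","a").write(json.dumps([list(map(float,s["joints"])),list(map(float,s["position"])),list(map(float,s["ee_rot"]))])+"\n")
print(round(s["clock"],2),*[np.round(s[k],2).tolist() for k in("joints","position","ee_rot","contact_force","gripper_width")])
E
python3 rec.py
```

```text
0.47 [1.27, 0.25, -0.19, -0.0, -1.13, -0.16] [304.58, 450.79, 230.68] [0.97, -0.23, -0.0, 0.0] [0.87, -0.31, 1.45] 31.88
```

>>> jog_arm:
  plan:
    - [0,[0.25,0.28,-0.1],[0,0,0]]
    - [0,[0.5,0.56,-0.2],[0,0,0]]
    - [0,[0.75,0.85,-0.3],[0,0,0]]

```text
clock: 0.85
position: [334.6, 341.4, 261.2]
ee_rot: [0.974, -0.225, -0.0, 0.0]
contact_force: [0.1, -0.2, -0.4]
gripper_width: 0.1
grasp_force: 0.0
```

```bash
python3 rec.py
```

```text
0.85 [1.14, 0.11, -0.29, -0.0, -1.17, -0.02] [334.61, 341.43, 261.24] [0.97, -0.23, -0.0, 0.0] [0.14, -0.24, -0.38] 0.11
```

>>> jog_arm:
  plan:
    - [0,[0.25,0.28,0],[0,0.1,0]]
    - [0,[0.5,0.56,0],[0,0.2,0]]
    - [0,[0.75,0.85,0],[0,0.3,0]]

```text
clock: 1.23
position: [364.8, 232.4, 261.3]
ee_rot: [0.962, -0.223, 0.154, 0.036]
contact_force: [0.2, -0.4, 0.2]
gripper_width: 0.1
grasp_force: 0.0
```

```bash
python3 rec.py
```

```text
1.23 [1.16, -0.04, -0.62, 0.37, -1.04, -0.24] [364.81, 232.36, 261.26] [0.96, -0.22, 0.15, 0.04] [0.25, -0.36, 0.25] 0.14
```

```bash
cat > kin.py <<'E'
import numpy as np,json
from scipy.spatial.transform import Rotation as R
from scipy.optimize import least_squares
W=R.from_matrix(np.array([[0,0,1],[0,-1,0],[1,0,0]]).astype(float)) # tool axes in wrist frame
def fk(q,p,s4=-1):
    a1,d1,a2,a3,d4,d6=p
    r1=R.from_euler('z',q[0]);r2=r1*R.from_euler('y',q[1]);r3=r1*R.from_euler('y',q[1]-q[2])
    r5=r3*R.from_euler('x',s4*q[3])*R.from_euler('y',-q[4])
    wc=r1.apply([a1,0,d1])+r2.apply([0,0,a2])+r3.apply([d4,0,a3])
    return wc+r5.apply([d6,0,0]), r5*R.from_euler('x',-q[5]+np.pi/2)*W, r1.apply([a1,0,d1])+r2.apply([0,0,a2]),wc
def data():
    L=[json.loads(l) for l in open("log.jsonl")]
    L.append([[1.375,.3855,.0075,-.0005,-1.194,-.259],[274.256,560.966,230.219],[.974,-.226,0,.001]])
    return L
def fit():
    L=data();x0=np.array([0,300,450,0,450,250.])
    f=lambda p:np.r_[np.concatenate([fk(q,p)[0]-t for q,t,_ in L]),(p-x0)*.002]
    r=least_squares(f,x0);return r.x,r
def ik(p,pos,rot,q0):
    lo=[-3.14,-1.21,-1.07,-3.16,-2.99,-3.1];hi=[3.14,2.06,1.41,2.05,-.16,3.1]
    def f(q):
        t,r,*_=fk(q,p);return np.r_[(t-pos)/100,(r.inv()*rot).as_rotvec()]
    return least_squares(f,np.clip(q0,np.array(lo)+.01,np.array(hi)-.01),bounds=(lo,hi))
E
python3 - <<'E'
from kin import *
for s in(-1,1):print([round(np.degrees((fk(q,[0]*6,s)[1].inv()*R.from_quat(o)).magnitude()),2) for q,_,o in data()])
p,r=fit();print(p.round(1),np.abs(r.fun).max(),r.fun[:12].round(1))
yaw=-.086
L=data()
def rot(phi): return R.from_euler('z',yaw)*R.from_euler('y',phi)*W  # tool z fwd pitched down phi, tool x up
hm=np.array([692,-29,86]);C=R.from_euler('z',yaw)
for phi in (.35,.6,.9,1.1):
  for nm,loc in(("open",[-85,-118,100]),("shut",[-172,-118,-12])):
    pos=hm+C.apply(loc)
    best=None
    for q4 in(-3,-2,-1,0,1,2):
      for q6 in (-2,0,2):
        r=ik(p,pos,rot(phi),[0,0,-.5,q4,-1,q6])
        if best is None or r.cost<best.cost-1e-6 or (r.cost<best.cost+1e-6 and abs(r.x[3])<abs(best.x[3])): best=r
    t,_,e,w=fk(best.x,p);print(phi,nm,round(best.cost,4),best.x.round(2),"elbow",e.round(),"wc",w.round(),"tcp",t.round(),pos.round())
E
```

```text
[np.float64(0.0), np.float64(0.0), np.float64(0.0), np.float64(0.08)]
[np.float64(0.02), np.float64(0.02), np.float64(42.34), np.float64(0.1)]
[154.5 470.4 555.9 102.6 213.2 775. ] 158.14359269035998 [-150.9   53.1    5.6 -144.8   67.8   -1.1   -1.2   -2.    -1.5 -158.1
   26.3   -3. ]
0.35 open 0.1986 [-1.87  2.06 -1.07 -1.44 -0.92 -0.15] elbow [-191. -616.  209.] wc [-128. -414.  104.] tcp [ 595. -146.  180.] [ 597. -139.  186.]
0.35 shut 0.1203 [-2.14  2.06 -1.07 -1.62 -0.7  -0.04] elbow [-348. -543.  209.] wc [-234. -365.  104.] tcp [ 507. -138.   70.] [ 511. -132.   74.]
0.6 open 0.1541 [-0.63 -0.03 -1.07 -1.01 -0.38  3.09] elbow [ 112.  -82. 1026.] wc [ 270. -198.  894.] tcp [ 600. -142.  195.] [ 597. -139.  186.]
0.6 shut 0.2213 [-2.14  2.06 -1.07 -1.63 -0.71 -0.09] elbow [-347. -544.  209.] wc [-233. -365.  104.] tcp [ 507. -137.   67.] [ 511. -132.   74.]
0.9 open 0.0351 [-0.47 -0.06 -1.07 -0.79 -0.27  2.7 ] elbow [ 107.  -54. 1025.] wc [ 286. -145.  900.] tcp [ 599. -140.  191.] [ 597. -139.  186.]
0.9 shut 0.1328 [-0.56  0.22 -1.07 -0.87 -0.28  2.94] elbow [ 234. -148. 1013.] wc [ 367. -232.  836.] tcp [ 515. -135.   81.] [ 511. -132.   74.]
1.1 open 0.0025 [-0.39 -0.07 -1.07 -0.61 -0.22  2.45] elbow [ 109.  -45. 1025.] wc [ 295. -121.  900.] tcp [ 598. -139.  187.] [ 597. -139.  186.]
1.1 shut 0.0529 [-0.43  0.2  -1.07 -0.6  -0.21  2.52] elbow [ 241. -110. 1015.] wc [ 387. -177.  842.] tcp [ 514. -133.   79.] [ 511. -132.   74.]
```

Run:
```python
s=open("kin.py").read()
s=s.replace("a1,d1,a2,a3,d4,d6=p","a1,d1,a2,a3,d4,d6,b1,b4,c5=p").replace("r5=r3*R.from_euler('x',s4*q[3])*","r4=r3*R.from_euler('x',s4*q[3]);r5=r4*")
s=s.replace(".apply([d4,0,a3])",".apply([d4,b1,a3])+r4.apply([0,b4,0])").replace("wc+r5.apply([d6,0,0])","wc+r5.apply([d6,0,c5])").replace("450,250.]","450,250.,-80,-80,0]")
open("kin.py","w").write(s)
from kin import *
p,r=fit();print(p.round(1),r.fun[:12].round(1))
```

```text
[-1.650e+01  1.728e+02  5.639e+02 -6.000e-01  4.146e+02  3.113e+02
  1.000e-01 -1.600e+02  2.350e+01] [ 0.  -0.1  0.1  0.1 -0.1 -0.2  0.   0.  -0.  -0.1  0.1  0.1]
```

>>> jog_arm:
  plan:
    - [0,[0.25,0.3,0.1],[0,-0.1,-0.1]]
    - [0,[0.5,0.6,0.2],[0,-0.1,-0.2]]
    - [0,[0.75,0.9,0.3],[0,0.05,-0.3]]

```text
clock: 1.6
position: [399.5, 116.9, 257.1]
ee_rot: [0.981, -0.069, 0.172, 0.064]
contact_force: [0.7, -0.9, 0.3]
gripper_width: -0.1
grasp_force: 0.0
```

```bash
python3 rec.py
```

```text
1.6 [0.92, -0.13, -0.75, 0.46, -0.92, 0.24] [399.51, 116.93, 257.15] [0.98, -0.07, 0.17, 0.06] [0.74, -0.87, 0.32] -0.09
```

>>> jog_arm:
  plan:
    - [0,[0,0.4,0.1],[0,0.15,0]]
    - [0,[0,0.7,0.1],[0,0.25,0]]
    - [0,[-0.1,1,0.1],[0,0.25,0]]

```text
clock: 1.98
position: [378.9, 19.7, 263.2]
ee_rot: [0.951, -0.06, 0.294, 0.072]
contact_force: [0.6, -1.5, -1.1]
gripper_width: -0.1
grasp_force: 0.0
```

```bash
python3 rec.py;  python3 - <<'E'
from kin import *
for k in (1,):
    p,r=fit();print(p.round(1),r.fun[:18].round(1))
print(np.round(np.linalg.svd(r.jac)[1],4))
E
```

```text
1.98 [0.8, -0.36, -1.07, 0.85, -0.76, 0.03] [378.94, 19.65, 263.24] [0.95, -0.06, 0.29, 0.07] [0.55, -1.46, -1.14] -0.06
[ 3.000e+00  1.601e+02  5.640e+02 -4.000e-01  4.173e+02  2.978e+02
 -1.800e+00 -1.580e+02  1.300e+00] [ 0.  -0.1  0.   0.  -0.1 -0.2  0.   0.  -0.1  0.   0.1  0.1 -0.  -0.1
  0.  -0.1  0.1  0.2]
[4.8316 4.2142 3.4212 0.7572 0.6539 0.4221 0.0821 0.0612 0.0461]
```

```bash
cat > srch.py <<'E'
from kin import *
p,_=fit()
hm=np.array([692,-29,86]);C=R.from_euler('z',-.086)
def rot(phi,dy=0,roll=0): return R.from_euler('z',-.086+dy)*R.from_euler('y',phi)*W*R.from_euler('z',roll)
def best(pos,rt,k=0):
    out=[]
    for q4 in(-2.5,-1.5,-.5,.5,1.5):
      for q6 in (-2,0,2):
       for q1 in (-.5,.5):
        r=ik(p,pos,rt,[q1,0,-.7,q4,-1,q6])
        if r.cost<1e-4 and not any(np.abs(r.x-o).max()<.05 for o in out): out.append(r.x)
    return out
if __name__=="__main__":
  for phi in (.1,.35,.6,.9):
   for dy in (-.4,0,.4):
    for nm,loc in(("open",[-85,-118,100]),("shut",[-172,-118,-12])):
     pos=hm+C.apply(loc)
     for q in best(pos,rot(phi,dy)):
      t,_,e,w=fk(q,p);print(phi,dy,nm,q.round(2),"elb",e.round(),"wc",w.round())
E
python3 srch.py
```

```text
0.1 -0.4 open [-0.49  0.57 -1.03 -3.14 -1.5  -1.57] elb [ 273. -144.  634.] wc [335.  -1. 217.]
0.1 0 open [-0.74  0.53 -0.78 -2.45 -1.27 -1.74] elb [ 213. -195.  646.] wc [ 302. -114.  217.]
0.1 0 shut [-0.91  1.05 -0.93 -2.31 -1.76 -1.26] elb [ 303. -389.  439.] wc [ 215. -107.  105.]
0.1 0.4 open [-0.77  0.53 -0.48 -1.94 -1.23 -2.1 ] elb [ 205. -199.  648.] wc [ 315. -230.  217.]
0.1 0.4 shut [-0.92  0.84 -0.63 -1.89 -1.44 -1.67] elb [ 256. -339.  535.] wc [ 229. -223.  105.]
0.35 -0.4 open [-0.49  0.35 -0.93 -3.14 -0.93 -1.57] elb [173. -92. 690.] wc [350.  -9. 289.]
0.35 0 open [-0.65  0.31 -0.63 -2.29 -0.73 -2.06] elb [ 139. -106.  697.] wc [ 319. -115.  289.]
0.35 0 shut [-0.88  0.72 -0.93 -2.36 -1.28 -1.51] elb [ 238. -289.  585.] wc [ 232. -108.  177.]
0.35 0.4 open [-0.65  0.36 -0.39 -1.72 -0.89 -2.45] elb [ 160. -122.  688.] wc [ 331. -225.  289.]
0.35 0.4 shut [-0.85  0.61 -0.61 -1.84 -1.1  -1.93] elb [ 216. -245.  622.] wc [ 245. -218.  177.]
0.6 -0.4 open [-0.49  0.22 -0.79 -3.14 -0.41 -1.57] elb [113. -60. 710.] wc [380. -25. 355.]
0.6 -0.4 shut [-0.61  0.48 -1.07 -3.01 -0.94 -1.58] elb [ 213. -151.  661.] wc [294. -18. 244.]
0.6 0 open [-0.29  0.19 -0.4  -1.5  -0.17 -3.1 ] elb [105. -31. 714.] wc [ 351. -117.  351.]
0.6 0 open [-0.26  0.19 -0.39 -1.43 -0.16  3.1 ] elb [105. -28. 714.] wc [ 352. -120.  353.]
0.6 0 shut [-0.73  0.41 -0.77 -2.24 -0.69 -1.93] elb [ 170. -154.  677.] wc [ 266. -110.  243.]
0.6 0.4 open [-0.43  0.26 -0.3  -1.3  -0.62 -2.99] elb [134. -61. 705.] wc [ 363. -214.  354.]
0.6 0.4 shut [-0.67  0.42 -0.53 -1.64 -0.76 -2.34] elb [ 183. -144.  675.] wc [ 277. -207.  243.]
0.9 -0.4 shut [-0.57  0.29 -0.81 -2.88 -0.21 -1.76] elb [140. -91. 700.] wc [348. -46. 308.]
0.9 0.4 open [-0.15  0.23 -0.3  -0.61 -0.5   2.5 ] elb [130. -20. 709.] wc [ 420. -196.  419.]
0.9 0.4 shut [-0.3   0.31 -0.47 -1.05 -0.43  3.09] elb [165. -51. 698.] wc [ 334. -188.  307.]
```

```bash
cat > pose.py <<'E'
from h import *
from scipy.optimize import least_squares
from scipy.spatial.transform import Rotation as R
t,s=dict(np.load("top0.npz")),dict(np.load("scene0.npz"))
def pts(v):
    x,y,yaw,th=v;C=R.from_euler('z',yaw);L=R.from_euler('y',th)
    w=lambda l:C.apply(l)+[x,y,86]
    lid=lambda a,b,c:w(L.apply([-a,b,c]))
    T=[lid(185,148,0),lid(185,-148,0),lid(0,148,10),lid(0,-148,10)]
    kn=L.apply([-147,-136,-6.5])
    S=[w(kn),w([-160,-130,-86]),w([-160,130,-86])]
    return np.array(T),np.array(S)
Tp=np.array([[283.25,184],[394.75,185.25],[288.25,161.25],[385.5,162.25]])
Sp=np.array([[360.9,218.1],[337.2,267.4],[301.7,220.2]])
f=lambda v:np.r_[(proj(t,pts(v)[0])-Tp).ravel(),(proj(s,pts(v)[1])-Sp).ravel()]
r=least_squares(f,[692,-29,-.086,.95],x_scale=[10,10,.1,.1],loss='soft_l1')
if __name__=="__main__":
    print(r.x.round(3),f(r.x).round(1));print(pts(r.x)[0].round(),pts(r.x)[1].round())
E
python3 pose.py
python3 - <<'E'
from srch import *
def seg(q):
    a1,d1,a2,a3,d4,d6,b1,b4,c5=p
    t,_,e,w=fk(q,p);r3=R.from_euler('z',q[0])*R.from_euler('y',q[1]-q[2]);return e,e+r3.apply([d4,0,0]),w,t
for dy in(0,.2,.4):
  for nm,loc in(("pre",[-165,-112,125]),("open",[-85,-112,100]),("mid",[-140,-118,60]),("shut",[-172,-118,-12])):
    for q in best(hm+C.apply(loc),rot(.35,dy)): print(dy,nm,q.round(2),[x.round().tolist() for x in seg(q)])
E
```

```text
[ 6.87758e+02 -2.54230e+01 -8.50000e-02  9.90000e-01] [-0.   0.   0.   0.  -0.3 -0.3  0.2 -0.2  0.  -0.   0.   1.4 -0.5 -0.7]
[[ 599.  131.  241.]
 [ 574. -164.  241.]
 [ 709.  121.   91.]
 [ 684. -174.   91.]] [[ 590. -154.  205.]
 [ 517. -141.    0.]
 [ 539.  118.    0.]]
0 pre [-0.72  0.13 -0.73 -2.13 -0.72 -2.19] [[59.0, -52.0, 719.0], [262.0, -231.0, 401.0], [240.0, -102.0, 314.0], [518.0, -126.0, 211.0]]
0 open [-0.64  0.31 -0.64 -2.31 -0.74 -2.04] [[140.0, -105.0, 697.0], [333.0, -250.0, 357.0], [319.0, -109.0, 289.0], [598.0, -133.0, 186.0]]
0 mid [-0.77  0.4  -0.8  -2.32 -0.94 -1.86] [[158.0, -154.0, 680.0], [268.0, -261.0, 292.0], [264.0, -110.0, 249.0], [542.0, -135.0, 146.0]]
0 shut [-0.88  0.72 -0.93 -2.36 -1.28 -1.51] [[238.0, -289.0, 585.0], [217.0, -264.0, 169.0], [232.0, -108.0, 177.0], [511.0, -132.0, 74.0]]
0.2 pre [-0.73  0.17 -0.62 -1.85 -0.81 -2.38] [[72.0, -64.0, 716.0], [293.0, -260.0, 422.0], [240.0, -157.0, 314.0], [518.0, -126.0, 211.0]]
0.2 open [-0.64  0.32 -0.51 -1.97 -0.77 -2.29] [[145.0, -108.0, 695.0], [370.0, -277.0, 388.0], [320.0, -164.0, 289.0], [
[... 179 characters left out ...]
88  0.64 -0.76 -2.09 -1.13 -1.73] [[217.0, -263.0, 612.0], [261.0, -317.0, 200.0], [233.0, -163.0, 177.0], [511.0, -132.0, 74.0]]
0.4 pre [-0.73  0.22 -0.52 -1.65 -0.95 -2.48] [[93.0, -83.0, 711.0], [324.0, -290.0, 431.0], [252.0, -212.0, 314.0], [518.0, -126.0, 211.0]]
0.4 open [-0.64  0.36 -0.4  -1.73 -0.89 -2.44] [[160.0, -119.0, 689.0], [404.0, -301.0, 403.0], [332.0, -219.0, 289.0], [598.0, -133.0, 186.0]]
0.4 mid [-0.75  0.41 -0.52 -1.76 -0.99 -2.24] [[167.0, -156.0, 677.0], [348.0, -326.0, 342.0], [276.0, -220.0, 249.0], [542.0, -135.0, 146.0]]
0.4 shut [-0.85  0.61 -0.61 -1.84 -1.1  -1.93] [[216.0, -245.0, 622.0], [310.0, -352.0, 229.0], [245.0, -218.0, 177.0], [511.0, -132.0, 74.0]]
```

```bash
cat > plan.py <<'E'
from srch import *
from bench import read_state
def rows(path,per=10):
    """path: list of (pos,Rot) incl. start; prints rows per call in tool fraction units"""
    i=0
    while i<len(path)-1:
        p0,r0=path[i];print("CALL from",np.round(p0))
        for pp,rr in path[i+1:i+1+per]:
            print([0,(r0.inv().apply(pp-p0)/100).round(2).tolist(),((r0.inv()*rr).as_rotvec()/np.pi*3).round(2).tolist()],np.round(pp).tolist())
        i+=per
E
python3 - <<'E'
from plan import *
from srch import *
hm=np.array([689,-26,86]);C=R.from_euler('z',-.085)
q0=np.array(read_state()["joints"])
pre=hm+C.apply([-175,-105,125])
q1=[q for q in best(pre,rot(.35)) if q[3]<-1.5][0];print(q0.round(2),q1.round(2))
N=22
path=[fk(q0+(q1-q0)*k/N,p)[:2] for k in range(N+1)]
print([fk(q0+(q1-q0)*k/N,p)[3].round().tolist() for k in range(0,N+1,4)])
print([round(np.degrees((path[k][1].inv()*path[k+1][1]).magnitude()),1) for k in range(N)])
rows(path,6)
E
```

```text
[ 0.8  -0.36 -1.07  0.85 -0.76  0.03] [-0.73  0.11 -0.77 -2.14 -0.73 -2.18]
[[215.0, 70.0, 507.0], [242.0, -36.0, 457.0], [204.0, -109.0, 397.0], [153.0, -119.0, 344.0], [142.0, -88.0, 312.0], [190.0, -73.0, 307.0]]
[np.float64(15.9), np.float64(16.0), np.float64(16.1), np.float64(16.1), np.float64(16.2), np.float64(16.2), np.float64(16.3), np.float64(16.3), np.float64(16.3), np.float64(16.3), np.float64(16.3), np.float64(16.2), np.float64(16.2), np.float64(16.2), np.float64(16.1), np.float64(16.0), np.float64(16.0), np.float64(15.9), np.float64(15.8), np.float64(15.8), np.float64(15.7), np.float64(15.6)]
CALL from [379.  20. 263.]
[0, [-0.23, 0.32, 0.19], [-0.04, -0.1, 0.24]] [366.0, -13.0, 238.0]
[0, [-0.51, 0.58, 0.34], [-0.09, -0.18, 0.49]] [347.0, -40.0, 213.0]
[0, [-0.81, 0.79, 0.44], [-0.14, -0.27, 0.74]] [325.0, -60.0, 189.0]
[0, [-1.12, 0.94, 0.51], [-0.2, -0.34, 0.99]] [300.0, -73.0, 167.0]
[0, [-1.44, 1.02, 0.54], [-0.26, -0.42, 1.24]] [275.0, -79.0, 148.0]
[0, [-1.73, 1.03, 0.55], [-0.32, -0.49, 1.5]] [251.0, -78.0, 130.0]
CALL from [251. -78. 130.]
[0, [-0.04, 0.23, 0.13
[... 414 characters left out ...]
[-0.12, 0.2, 0.09], [-0.08, -0.06, 0.25]] [224.0, 38.0, 90.0]
[0, [-0.31, 0.38, 0.14], [-0.16, -0.12, 0.5]] [247.0, 52.0, 96.0]
[0, [-0.57, 0.55, 0.16], [-0.26, -0.18, 0.74]] [275.0, 60.0, 105.0]
[0, [-0.89, 0.67, 0.13], [-0.37, -0.23, 0.98]] [308.0, 62.0, 116.0]
[0, [-1.27, 0.73, 0.05], [-0.49, -0.28, 1.22]] [344.0, 55.0, 129.0]
[0, [-1.68, 0.73, -0.08], [-0.62, -0.33, 1.44]] [381.0, 39.0, 143.0]
CALL from [381.  39. 143.]
[0, [-0.06, 0.46, 0.09], [-0.13, -0.01, 0.23]] [418.0, 14.0, 159.0]
[0, [-0.19, 0.96, 0.12], [-0.26, -0.01, 0.46]] [452.0, -21.0, 176.0]
[0, [-0.39, 1.47, 0.08], [-0.4, 0.0, 0.68]] [482.0, -64.0, 194.0]
[0, [-0.66, 1.99, -0.04], [-0.54, 0.03, 0.89]] [506.0, -116.0, 211.0]
```

```bash
cat > go.py <<'E'
from plan import *
hm=np.array([689,-26,86]);C=R.from_euler('z',-.085)
q0=np.array(read_state()["joints"])
pre=hm+C.apply([-175,-105,125])
q1=[q for q in best(pre,rot(.35,0,np.pi)) if q[3]<-1.5 and q[5]>0][0];print(q0.round(2),q1.round(2))
from scipy.interpolate import PchipInterpolator
lo=[-1,-.6,-1.05];hi=[1,.8,.3]
ts=[0];qs=[q0]
for f,pos in((.33,[400,-20,290]),(.67,[420,-60,270])):
    b=q0+(q1-q0)*f
    r=least_squares(lambda x:fk(np.r_[x,b[3:]],p)[0]-pos,[0,0,-.5],bounds=(lo,hi));qs.append(np.r_[r.x,b[3:]]);ts.append(f)
    print(qs[-1].round(2),r.cost,fk(qs[-1],p)[0].round(),fk(qs[-1],p)[3].round())
ts.append(1);qs.append(q1);I=PchipInterpolator(ts,np.array(qs))
N=22
Q=I(np.linspace(0,1,N+1));path=[fk(q,p)[:2] for q in Q]
print("dq",np.abs(np.diff(Q,axis=0)).max(0).round(2),"deg",max(np.degrees((path[k][1].inv()*path[k+1][1]).magnitude()) for k in range(N)))
print([fk(q,p)[3].round().tolist() for q in Q[::4]])
rows(path,6)
E
python3 go.py
```

```text
[ 0.8  -0.36 -1.07  0.85 -0.76  0.03] [-0.73  0.11 -0.77 -2.14 -0.73  0.96]
[ 0.28 -0.29 -0.61 -0.14 -0.75  0.34] 3.2412716873720933e-26 [400. -20. 290.] [268. -87. 549.]
[-0.42 -0.19 -0.56 -1.15 -0.74  0.65] 1.3328593854614215e-26 [420. -60. 270.] [ 185. -155.  426.]
dq [0.11 0.05 0.09 0.14 0.   0.04] deg 9.175930692629485
[[215.0, 70.0, 507.0], [272.0, -16.0, 569.0], [261.0, -101.0, 535.0], [203.0, -156.0, 465.0], [187.0, -146.0, 408.0], [209.0, -111.0, 342.0]]
CALL from [379.  20. 263.]
[0, [0.17, 0.08, -0.04], [0.03, -0.05, 0.14]] [390.0, 11.0, 277.0]
[0, [0.31, 0.14, -0.08], [0.06, -0.09, 0.28]] [398.0, 5.0, 289.0]
[0, [0.42, 0.2, -0.11], [0.1, -0.14, 0.42]] [404.0, -1.0, 298.0]
[0, [0.49, 0.25, -0.13], [0.14, -0.18, 0.55]] [408.0, -6.0, 305.0]
[0, [0.52, 0.3, -0.13], [0.18, -0.22, 0.67]] [410.0, -11.0, 307.0]
[0, [0.49, 0.34, -0.11], [0.22, -0.26, 0.79]] [408.0, -15.0, 303.0]
CALL from [408. -15. 303.]
[0, [-0.02, 0.1, 0.05], [0.03, -0.04, 0.12]] [402.0, -19.0, 294.0]
[0, [-0.06, 0.25, 0.13], [0.06, -0.09, 0.25]] [393.0, -23.0, 280.0]
[0, [-0.07, 0.37, 0.19], [0.1, -0.12, 0.38]
[... 254 characters left out ...]
0, [0.05, -0.09, 0.01], [0.08, -0.02, 0.12]] [397.0, -55.0, 260.0]
[0, [0.07, -0.23, 0.04], [0.17, -0.04, 0.23]] [409.0, -59.0, 265.0]
[0, [0.06, -0.39, 0.09], [0.25, -0.07, 0.33]] [424.0, -60.0, 272.0]
[0, [0.07, -0.53, 0.15], [0.32, -0.1, 0.43]] [440.0, -62.0, 275.0]
[0, [0.13, -0.65, 0.24], [0.39, -0.13, 0.54]] [455.0, -67.0, 273.0]
[0, [0.22, -0.74, 0.33], [0.45, -0.14, 0.66]] [468.0, -74.0, 268.0]
CALL from [468. -74. 268.]
[0, [0.09, -0.08, 0.13], [0.07, -0.0, 0.12]] [480.0, -83.0, 259.0]
[0, [0.22, -0.16, 0.25], [0.13, 0.0, 0.24]] [491.0, -94.0, 246.0]
[0, [0.39, -0.23, 0.36], [0.2, 0.01, 0.36]] [499.0, -105.0, 230.0]
[0, [0.59, -0.28, 0.47], [0.26, 0.04, 0.48]] [506.0, -116.0, 211.0]
```

Good path; I'll run it piece by piece.

>>> jog_arm:
  plan:
    - [0,[0.17,0.08,-0.04],[0.03,-0.05,0.14]]
    - [0,[0.31,0.14,-0.08],[0.06,-0.09,0.28]]
    - [0,[0.42,0.2,-0.11],[0.1,-0.14,0.42]]
    - [0,[0.49,0.25,-0.13],[0.14,-0.18,0.55]]
    - [0,[0.52,0.3,-0.13],[0.18,-0.22,0.67]]
    - [0,[0.49,0.34,-0.11],[0.22,-0.26,0.79]]

```text
clock: 2.72
position: [407.5, -14.9, 301.8]
ee_rot: [0.878, -0.413, 0.173, -0.167]
contact_force: [0.2, -0.9, 0.6]
gripper_width: -0.3
grasp_force: 0.0
```

>>> jog_arm:
  plan:
    - [0,[-0.02,0.1,0.05],[0.03,-0.04,0.12]]
    - [0,[-0.06,0.25,0.13],[0.06,-0.09,0.25]]
    - [0,[-0.07,0.37,0.19],[0.1,-0.12,0.38]]
    - [0,[-0.06,0.47,0.23],[0.15,-0.14,0.52]]
    - [0,[-0.01,0.52,0.25],[0.21,-0.15,0.66]]
    - [0,[0.07,0.53,0.26],[0.29,-0.16,0.8]]

```text
clock: 3.48
position: [387.5, -48.6, 256.5]
ee_rot: [-0.612, 0.688, -0.078, 0.382]
contact_force: [-0.4, 0.5, 0.2]
gripper_width: -0.0
grasp_force: 0.0
```

```bash
python3 rec.py
```

```text
3.48 [-0.2, -0.23, -0.57, -0.78, -0.74, 0.54] [387.5, -48.63, 256.54] [-0.61, 0.69, -0.08, 0.38] [-0.36, 0.51, 0.2] -0.05
```

Joints follow the plan.

>>> jog_arm:
  plan:
    - [0,[0.05,-0.09,0.01],[0.08,-0.02,0.12]]
    - [0,[0.07,-0.23,0.04],[0.17,-0.04,0.23]]
    - [0,[0.06,-0.39,0.09],[0.25,-0.07,0.33]]
    - [0,[0.07,-0.53,0.15],[0.32,-0.1,0.43]]
    - [0,[0.13,-0.65,0.24],[0.39,-0.13,0.54]]
    - [0,[0.22,-0.74,0.33],[0.45,-0.14,0.66]]

```text
clock: 4.22
position: [467.4, -74.8, 266.6]
ee_rot: [-0.245, 0.787, -0.057, 0.563]
contact_force: [-0.8, -0.9, 0.1]
gripper_width: 0.4
grasp_force: 0.0
```

>>> jog_arm:
  plan:
    - [0,[0.09,-0.08,0.13],[0.07,0,0.12]]
    - [0,[0.22,-0.16,0.25],[0.13,0,0.24]]
    - [0,[0.39,-0.23,0.36],[0.2,0.01,0.36]]
    - [0,[0.59,-0.28,0.47],[0.26,0.04,0.48]]
    - [0,[0.59,-0.28,0.47],[0.26,0.04,0.48]]

```text
clock: 4.85
position: [504.2, -116.2, 208.1]
ee_rot: [0.035, 0.821, -0.025, 0.57]
contact_force: [-0.1, -0.2, 0.3]
gripper_width: -0.3
grasp_force: 0.0
```

```bash
python3 rec.py
cat > st.py <<'E'
from bench import *
import numpy as np,cv2
from scipy.spatial.transform import Rotation as R
HM=np.array([689,-26,86]);C=R.from_euler('z',-.085)
def loc(s): return C.inv().apply(np.array(s["position"])-HM)
def rep():
    s=read_state();r=C.inv()*R.from_quat(s["ee_rot"]);M=r.as_matrix()
    print(round(s["clock"],2),"local",loc(s).round(1),"F",C.inv().apply(s["contact_force"]).round(2),"tool x,y,z in chamber",M.T.round(3).tolist());return s,M
def want(l,phi=.35):
    """fractions of shift/turn in tool axes to reach local point l, at pitch phi"""
    s=read_state();r=R.from_quat(s["ee_rot"]);W=R.from_matrix(np.array([[0,0,1],[0,-1,0],[1,0,0.]]))
    g=C*R.from_euler('y',phi)*W*R.from_euler('z',np.pi)
    print("to",l,"shift",(r.inv().apply(HM+C.apply(l)-s["position"])/100).round(3).tolist(),"turn",((r.inv()*g).as_rotvec()*3/np.pi).round(3).tolist())
E
python3 - <<'E'
from st import *
s,M=rep()
want([-175,-105,125])
d=get_image("wrist");print(d["tool_from_camera"].round(2).tolist(),d["intrinsics"].round(1).tolist())
cv2.imwrite("pics/w1.png",d["img"][:,:,::-1])
np.savez("w1.npz",**d)
d=get_image("scene");cv2.imwrite("pics/s1.png",cv2.resize(d["img"][130:280,240:440,::-1],None,fx=4,fy=4,interpolation=cv2.INTER_CUBIC))
E
```

```text
4.85 [-0.73, 0.11, -0.76, -2.12, -0.72, 0.94] [504.24, -116.19, 208.09] [0.04, 0.82, -0.03, 0.57] [-0.11, -0.22, 0.31] -0.26
4.85 local [-176.4 -105.6  122.1] F [-0.09 -0.22  0.31] tool x,y,z in chamber [[-0.35, -0.001, -0.937], [0.001, 1.0, -0.002], [0.937, -0.002, -0.35]]
to [-175, -105, 125] shift [-0.032, 0.005, 0.003] turn [-0.002, -0.007, 0.001]
[[0.0, -0.96, -0.29, 75.19], [1.0, 0.0, -0.0, 0.02], [0.0, -0.29, 0.96, -141.88], [0.0, 0.0, 0.0, 1.0]] [[309.7, 0.0, 325.2], [0.0, 309.7, 195.6], [0.0, 0.0, 1.0]]
```

View pics/w1.png

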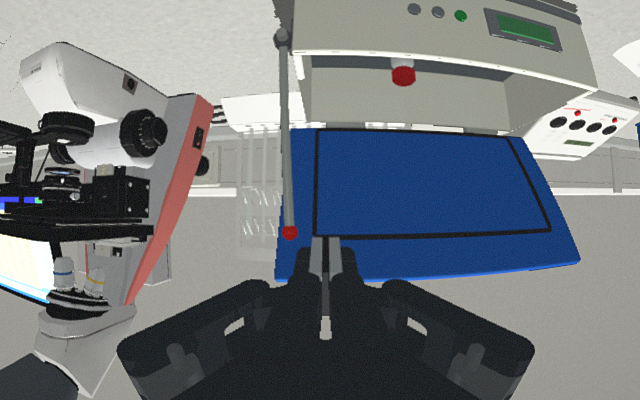

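View pics/s1.png

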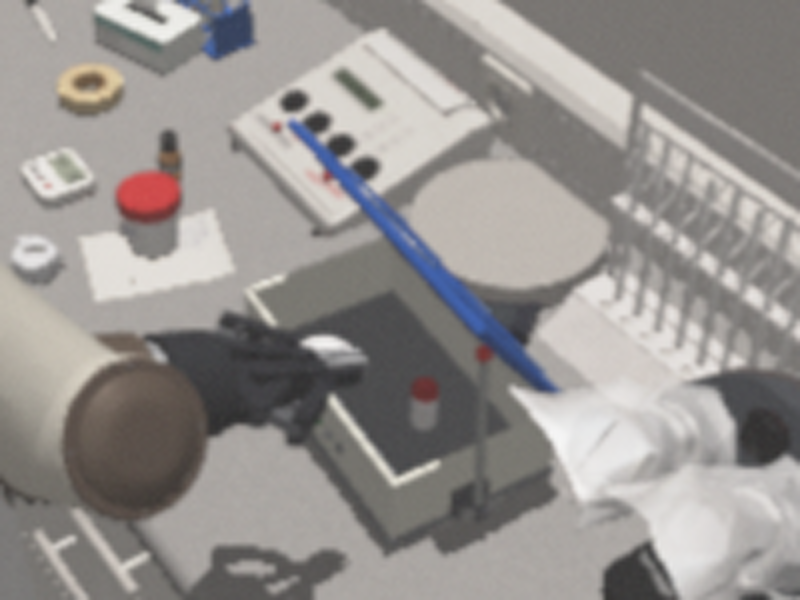

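```bash
cat > wp.py <<'E'
from st import *
from scipy.optimize import least_squares
def wproj(d,pos,q,P):
    T=d["tool_from_camera"];tool=R.from_quat(q).inv().apply(P-np.array(pos))
    c=(tool-T[:3,3])@T[:3,:3];K=d["intrinsics"]
    rr=np.linalg.norm(c[:,:2],axis=1);a=np.arctan2(rr,c[:,2]);u=c[:,:2]/rr[:,None]*a[:,None]
    return u*K[0,0]+K[:2,2]
def P(v):
    x,y,yaw,th=v;D=R.from_euler('z',yaw);L=R.from_euler('y',th)
    l=L.apply([[-147,-136,-6.5],[-185,-148,0],[-185,148,0]]);return D.apply(l)+[x,y,86]
if __name__=="__main__":
    d=dict(np.load("w1.npz"));s=read_state()
    obs=np.array([[290,232.5],[276,278],[579,260]])
    f=lambda v:(wproj(d,s["position"],s["ee_rot"],P(v))-obs)
    v0=[689,-26,-.085,.96];print("res nominal",f(v0).round(1).tolist())
    r=least_squares(lambda v:np.r_[f(v).ravel(),(np.array(v)-v0)/[3,3,.01,.015]],v0,x_scale=[1,1,.01,.01]);print(r.x.round(3),f(r.x).round(1).tolist())
    tips=R.from_quat(s["ee_rot"]).apply([[0,0,0],[-11,0,0],[11,0,0],[0,-14,-10]])+s["position"]
    print("tip px",wproj(d,s["position"],s["ee_rot"],tips).round())
E
python3 wp.py
python3 -c "
import cv2;i=cv2.imread('pics/w1.png')[190:300,250:400];cv2.imwrite('pics/w1c.png',cv2.resize(i,None,fx=5,fy=5,interpolation=cv2.INTER_CUBIC))"
```

```text
res nominal [[-3.1, -1.7], [-7.3, -0.6], [3.9, 0.3]]
[ 6.93906e+02 -2.40150e+01 -9.30000e-02  9.75000e-01] [[1.5, -0.4], [-1.8, 0.1], [0.5, 0.6]]
tip px [[325. 255.]
 [325. 273.]
 [325. 236.]
 [296. 264.]]
```

View pics/w1c.png

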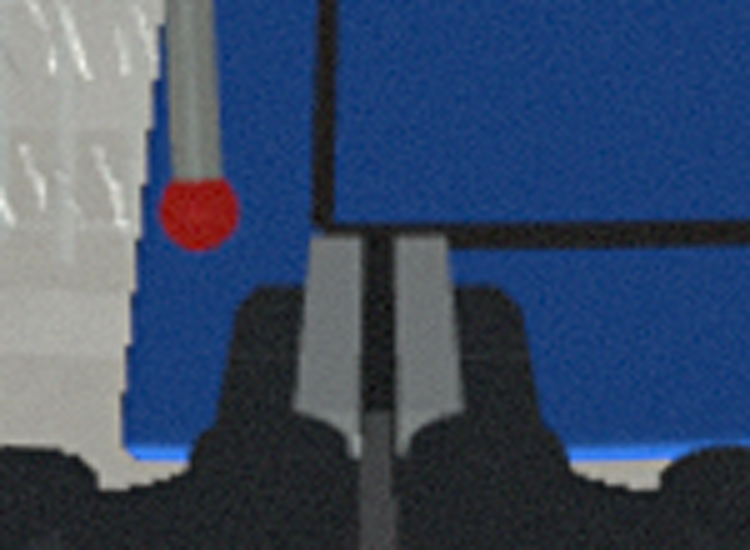

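The wrist view shows the knob at (290,233), the lid's lower right corner at (275,279) and the finger tips at about (312–340, 237), left of the prop. I'll update the pose slightly and compute the entry shift.

```bash
sed -i "s/HM=np.array(\[689,-26,86\]);C=R.from_euler('z',-.085)/HM=np.array([692,-25,86]);C=R.from_euler('z',-.089)/" st.py
python3 - <<'E'
from st import *
rep();want([-81,-108,90])
E
```

```text
4.95 local [-178.4 -107.5  124. ] F [ 0.1  -0.21  0.35] tool x,y,z in chamber [[-0.346, -0.006, -0.938], [-0.005, 1.0, -0.005], [0.938, 0.003, -0.346]]
to [-81, -108, 90] shift [-0.018, -0.008, 1.032] turn [0.002, -0.003, 0.006]
```

>>> jog_arm:
  plan:
    - [0,[0,0,0.2],[0,0,0]]
    - [0,[-0.01,0,0.4],[0,0,0]]
    - [0,[-0.01,0,0.6],[0,0,0]]
    - [0,[-0.01,0,0.8],[0,0,0]]
    - [0,[-0.01,0,0.92],[0,0,0]]
    - [0,[-0.01,0,1],[0,0,0]]
    - [0,[-0.01,0,1],[0,0,0]]
    - [0,[-0.01,0,1],[0,0,0]]

```text
clock: 5.95
position: [598.3, -124.4, 176.4]
ee_rot: [0.034, 0.82, -0.026, 0.571]
contact_force: [-0.0, -0.0, -0.1]
gripper_width: -0.3
grasp_force: 0.0
```

Run:
```python
from st import *
rep();want([-81,-108,90])
d=get_image("wrist");cv2.imwrite("pics/w2.png",cv2.resize(d["img"][130:300,220:420,::-1],None,fx=3.5,fy=3.5,interpolation=cv2.INTER_CUBIC));np.savez("w2.npz",**d)
```

```text
5.95 local [ -84.5 -107.4   90.4] F [ 0.   -0.02 -0.15] tool x,y,z in chamber [[-0.346, -0.005, -0.938], [-0.003, 1.0, -0.004], [0.938, 0.001, -0.346]]
to [-81, -108, 90] shift [-0.008, -0.007, 0.035] turn [0.001, -0.003, 0.004]
```

View pics/w2.png

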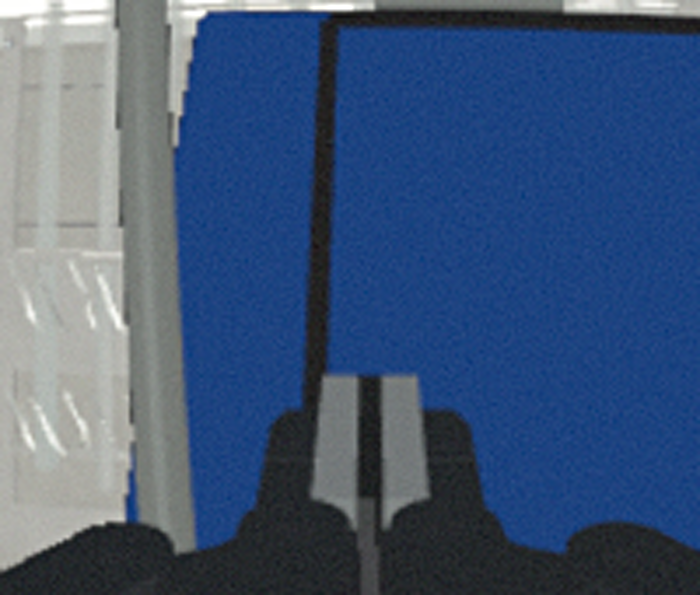

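Run:
```python
from st import *
d=dict(np.load("w2.npz"));s=read_state();T=d["tool_from_camera"];K=d["intrinsics"]
def pt(u,v):
    z=float(np.median(d["range_z"][v-1:v+2,u-1:u+2]));x=np.array([u,v])-K[:2,2];r=np.linalg.norm(x);a=r/K[0,0]
    c=np.r_[x/r*np.tan(a)*z,z];tool=T[:3,:3]@c+T[:3,3];return C.inv().apply(R.from_quat(s["ee_rot"]).apply(tool)+s["position"]-HM).round(1),tool.round(1)
for n,u,v in [("rod",267,278),("rod",265,240),("rod",262,200),("lid",285,245),("lid",345,225),("lid",370,225),("lid",325,225),("lid",370,260),("tipL",318,241),("tipR",334,241),("blk",300,252),("lid",380,180)]:
    print(n,*pt(u,v))
```

```text
rod [ -92.9 -136.3  101.5] [ -7.4 -28.9 -11.7]
rod [ -92.8 -137.2   82.4] [ 10.6 -29.7  -5. ]
rod [ -93.3 -138.7   62.7] [ 29.2 -31.2   1.3]
lid [ -62.3 -131.1   87.8] [ -5.1 -23.7  21.7]
lid [-54.6 -95.3  76. ] [ 3.1 12.1 33. ]
lid [-54.4 -79.9  76.1] [ 3.  27.5 33.2]
lid [ -53.7 -107.5   76.1] [ 2.8 -0.1 33.8]
lid [-68.1 -81.7  95.8] [-10.8  25.7  13.6]
tipL [ -96.1 -110.9   82.2] [11.8 -3.4 -8. ]
tipR [ -96.  -103.3   82.2] [11.7  4.2 -7.9]
blk [ -99.  -119.3   87.2] [  8.1 -11.8 -12.5]
lid [-33.2 -69.7  45.9] [23.9 37.8 63.6]
```

```bash
cat > lid.py <<'E'
from st import *
def lid(d=None,s=None):
    s=s or read_state();d=d or get_image("wrist");T=d["tool_from_camera"];K=d["intrinsics"]
    im=d["img"].astype(int);m=(im[...,2]>90)&(im[...,2]>2*im[...,0])&(im[...,1]<.75*im[...,2])&(d["range_z"]>0)
    m=cv2.erode(m.astype(np.uint8),np.ones((5,5)))>0;v,u=np.where(m);z=d["range_z"][m]
    x=np.c_[u,v]-K[:2,2];r=np.linalg.norm(x,axis=1);k=np.tan(r/K[0,0])/r
    c=np.c_[x*k[:,None]*z[:,None],z];t=c@T[:3,:3].T+T[:3,3]
    w=C.inv().apply(R.from_quat(s["ee_rot"]).apply(t)+s["position"]-HM)
    w=w[(abs(w[:,1])<148)&(w[:,0]<0)&(w[:,0]>-190)]
    for _ in range(3):
        a,b=np.polyfit(w[:,0],w[:,2],1);e=w[:,2]-a*w[:,0]-b;w=w[abs(e)<max(3*np.median(abs(e)),.5)]
    l=loc(s);print("lid angle %.3f offs %.1f n %d | top-corner vertical gap %.1f"%(np.arctan(-a),b,len(w),a*(l[0]+3.8)+b-l[2]-10.3))
E
python3 - <<'E'
from lid import *
lid(dict(np.load("w2.npz")))
want([-76,-108,85])
E
```

```text
lid angle 0.962 offs -2.1 n 40830 | top-corner vertical gap 13.0
to [-76, -108, 85] shift [0.022, -0.006, 0.099] turn [0.001, -0.003, 0.004]
```

>>> jog_arm:
  plan:
    - [0,[0.01,0,0.05],[0,0,0]]
    - [0,[0.02,0,0.1],[0,0,0]]
    - [0,[0.02,0,0.1],[0,0,0]]

```text
clock: 6.38
position: [607.5, -125.4, 170.4]
ee_rot: [0.035, 0.82, -0.026, 0.571]
contact_force: [0.5, 0.0, -0.2]
gripper_width: -0.2
grasp_force: 0.0
```

Run:
```python
from lid import *
rep();lid()
```

```text
6.38 local [ -75.2 -107.5   84.4] F [ 0.53  0.05 -0.22] tool x,y,z in chamber [[-0.347, -0.004, -0.938], [-0.003, 1.0, -0.003], [0.938, 0.001, -0.347]]
lid angle 0.962 offs -2.2 n 41254 | top-corner vertical gap 5.6
```

>>> jog_arm:
  plan:
    - [0,[-0.02,0,0],[0,0,0]]
    - [0,[-0.03,0,0],[0,0,0]]
    - [0,[-0.03,0,0],[0,0,0]]

```text
clock: 6.8
position: [608.4, -125.4, 174.0]
ee_rot: [0.034, 0.82, -0.026, 0.571]
contact_force: [-0.4, -0.2, 0.2]
gripper_width: -0.3
grasp_force: 0.0
```

Run:
```python
from lid import *
rep();lid()
```

```text
6.8 local [ -74.4 -107.5   88. ] F [-0.34 -0.19  0.17] tool x,y,z in chamber [[-0.346, -0.004, -0.938], [-0.003, 1.0, -0.004], [0.938, 0.001, -0.346]]
lid angle 0.962 offs -2.2 n 42375 | top-corner vertical gap 0.8
```

>>> jog_arm:
  plan:
    - [0,[-0.02,0,0],[0,0,0]]
    - [0,[-0.03,0,0],[0,0,0]]
    - [0,[-0.03,0,0],[0,0,0]]

```text
clock: 7.22
position: [609.5, -125.5, 176.7]
ee_rot: [0.034, 0.82, -0.026, 0.571]
contact_force: [0.2, -1.4, 0.3]
gripper_width: -0.0
grasp_force: 0.0
```

Run:
```python
from lid import *
rep();lid()
```

```text
7.22 local [ -73.3 -107.5   90.7] F [ 0.3  -1.37  0.29] tool x,y,z in chamber [[-0.346, -0.004, -0.938], [-0.003, 1.0, -0.004], [0.938, 0.001, -0.346]]
lid angle 0.962 offs -2.2 n 42999 | top-corner vertical gap -3.4
```

>>> jog_arm:
  plan:
    - [0,[-0.02,0,0],[0,0,0]]
    - [0,[-0.03,0,0],[0,0,0]]
    - [0,[-0.03,0,0],[0,0,0]]

```text
clock: 7.65
position: [610.1, -125.5, 178.8]
ee_rot: [0.035, 0.82, -0.026, 0.57]
contact_force: [-0.7, -0.5, -1.4]
gripper_width: -0.3
grasp_force: 0.8
```

Run:
```python
from lid import *
rep();lid()
```

```text
7.65 local [ -72.6 -107.3   92.8] F [-0.67 -0.55 -1.42] tool x,y,z in chamber [[-0.348, -0.004, -0.938], [-0.003, 1.0, -0.003], [0.938, 0.001, -0.348]]
lid angle 0.973 offs -2.1 n 43350 | top-corner vertical gap -4.0
```

Contact found: the lid lifted about 1.5 mm. I'll back off a little and push the prop sideways.

>>> jog_arm:
  plan:
    - [0,[0.03,0,0],[0,0,0]]
    - [0,[0.03,-0.04,0],[0,0,0]]
    - [0,[0.03,-0.08,0],[0,0,0]]
    - [0,[0.03,-0.11,0],[0,0,0]]
    - [0,[0.03,-0.14,0],[0,0,0]]
    - [0,[0.03,-0.17,0],[0,0,0]]
    - [0,[0.03,-0.2,0],[0,0,0]]
    - [0,[0.03,-0.2,0],[0,0,0]]

```text
clock: 8.7
position: [607.7, -145.9, 176.5]
ee_rot: [0.035, 0.82, -0.026, 0.571]
contact_force: [-0.2, -0.3, 0.0]
gripper_width: -0.0
grasp_force: 0.0
```

Run:
```python
from lid import *
s,_=rep();d=get_image("wrist");lid(d,s);np.savez("w3.npz",**d)
cv2.imwrite("pics/w3.png",cv2.resize(d["img"][0:300,170:470,::-1],None,fx=2,fy=2))
```

```text
8.7 local [ -73.2 -127.9   90.5] F [-0.2  -0.32  0.01] tool x,y,z in chamber [[-0.347, -0.004, -0.938], [-0.002, 1.0, -0.004], [0.938, 0.001, -0.347]]
lid angle 0.964 offs -2.1 n 41260 | top-corner vertical gap -3.0
```

View pics/w3.png

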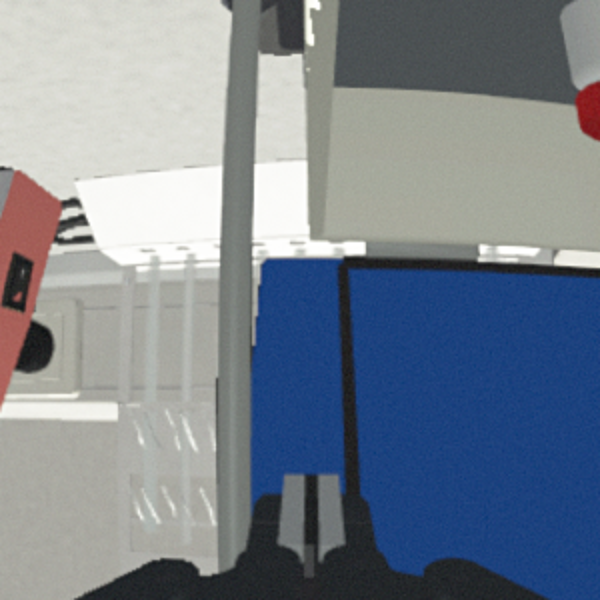

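The rod stands right beside the fingers' right flank (crop x≈240 against 258), and the lid is still on the prop. I'll keep pushing.

>>> jog_arm:
  plan:
    - [0,[0,-0.03,0],[0,0,0]]
    - [0,[0,-0.05,0],[0,0,0]]
    - [0,[0,-0.07,0],[0,0,0]]
    - [0,[0,-0.09,0],[0,0,0]]
    - [0,[0,-0.11,0],[0,0,0]]
    - [0,[0,-0.13,0],[0,0,0]]
    - [0,[0,-0.13,0],[0,0,0]]

```text
clock: 9.62
position: [606.5, -158.6, 176.5]
ee_rot: [0.035, 0.82, -0.026, 0.571]
contact_force: [-1.3, 0.6, -1.1]
gripper_width: 0.3
grasp_force: 0.8
```

```bash
cat > chk.py <<'E'
from lid import *
s,_=rep();d=get_image("wrist");lid(d,s)
T=d["tool_from_camera"];K=d["intrinsics"]
# rod lateral pos: gray column left of fingers at row 200
z=d["range_z"][200];u=np.where((z>50)&(z<230))[0];u=u[u<325]
if len(u):
    x=np.c_[u,np.full(len(u),200)]-K[:2,2];r=np.linalg.norm(x,axis=1);k=np.tan(r/K[0,0])/r
    t=np.c_[x*k[:,None]*z[u][:,None],z[u]]@T[:3,:3].T+T[:3,3]
    w=C.inv().apply(R.from_quat(s["ee_rot"]).apply(t)+s["position"]-HM);w=w[abs(w[:,0]+90)<10]
    if len(w):print("rod at",w.mean(0).round(1),len(w))
E
python3 chk.py
```

```text
9.62 local [ -73.2 -140.7   90.5] F [-1.36  0.5  -1.06] tool x,y,z in chamber [[-0.347, -0.004, -0.938], [-0.002, 1.0, -0.004], [0.938, 0.001, -0.347]]
lid angle 0.959 offs -2.2 n 39427 | top-corner vertical gap -4.0
rod at [ -90.1 -264.    64. ] 22
```

The prop has tipped out and the lid rests on the fingers at 0.959. Now I'll lower it slowly, following the lid's arc and easing in under the lid.

>>> jog_arm:
  plan:
    - [0,[0.01,0.01,-0.01],[0,0,0]]
    - [0,[0.02,0.02,-0.03],[0,0,0]]
    - [0,[0.03,0.03,-0.05],[0,0,0]]
    - [0,[0.04,0.04,-0.06],[0,0,0]]
    - [0,[0.06,0.05,-0.08],[0,0,0]]
    - [0,[0.07,0.06,-0.1],[0,0,0]]
    - [0,[0.08,0.06,-0.11],[0,0,0]]
    - [0,[0.09,0.07,-0.13],[0,0,0]]
    - [0,[0.1,0.07,-0.15],[0,0,0]]
    - [0,[0.115,0.07,-0.163],[0,0,0]]

```text
clock: 10.92
position: [587.8, -149.6, 171.5]
ee_rot: [0.034, 0.82, -0.026, 0.571]
contact_force: [-0.7, 0.5, -1.7]
gripper_width: 0.0
grasp_force: 0.7
```

```bash
python3 chk.py
```

```text
10.93 local [ -92.7 -133.4   85.5] F [-0.72  0.4  -1.71] tool x,y,z in chamber [[-0.346, -0.004, -0.938], [-0.003, 1.0, -0.004], [0.938, 0.001, -0.346]]
lid angle 0.817 offs -2.1 n 36319 | top-corner vertical gap -3.0
rod at [ -91.8 -229.7   57.8] 16
```

>>> jog_arm:
  plan:
    - [0,[0.015,0.01,-0.015],[0,0,0]]
    - [0,[0.03,0.02,-0.03],[0,0,0]]
    - [0,[0.045,0.03,-0.045],[0,0,0]]
    - [0,[0.06,0.04,-0.06],[0,0,0]]
    - [0,[0.075,0.05,-0.075],[0,0,0]]
    - [0,[0.09,0.06,-0.09],[0,0,0]]
    - [0,[0.105,0.07,-0.105],[0,0,0]]
    - [0,[0.12,0.07,-0.12],[0,0,0]]
    - [0,[0.135,0.07,-0.135],[0,0,0]]
    - [0,[0.15,0.07,-0.15],[0,0,0]]

```text
clock: 12.22
position: [569.2, -141.1, 162.5]
ee_rot: [0.034, 0.82, -0.026, 0.571]
contact_force: [-0.0, 0.0, -1.1]
gripper_width: -0.0
grasp_force: 0.6
```

>>> jog_arm:
  plan:
    - [0,[0.018,0,-0.013],[0,0,0]]
    - [0,[0.036,0,-0.026],[0,0,0]]
    - [0,[0.054,0,-0.039],[0,0,0]]
    - [0,[0.072,0,-0.052],[0,0,0]]
    - [0,[0.09,0,-0.065],[0,0,0]]
    - [0,[0.108,0,-0.078],[0,0,0]]
    - [0,[0.126,0,-0.091],[0,0,0]]
    - [0,[0.144,0,-0.104],[0,0,0]]
    - [0,[0.162,0,-0.117],[0,0,0]]
    - [0,[0.18,0,-0.13],[0,0,0]]

```text
clock: 13.48
position: [550.9, -139.6, 150.1]
ee_rot: [0.034, 0.82, -0.026, 0.571]
contact_force: [-0.1, 0.6, -0.7]
gripper_width: 0.2
grasp_force: 0.6
```

```bash
python3 chk.py
```

```text
13.47 local [-130.4 -126.7   64.1] F [-0.16  0.63 -0.75] tool x,y,z in chamber [[-0.346, -0.004, -0.938], [-0.002, 1.0, -0.004], [0.938, 0.001, -0.346]]
lid angle 0.532 offs -1.8 n 24987 | top-corner vertical gap -1.7
rod at [ -92.3 -213.1   34.6] 14
```

>>> jog_arm:
  plan:
    - [0,[0.02,0,-0.01],[0,0,0]]
    - [0,[0.041,0,-0.021],[0,0,0]]
    - [0,[0.062,0,-0.032],[0,0,0]]
    - [0,[0.083,0,-0.042],[0,0,0]]
    - [0,[0.104,0,-0.053],[0,0,0]]
    - [0,[0.124,0,-0.064],[0,0,0]]
    - [0,[0.145,0,-0.074],[0,0,0]]
    - [0,[0.166,0,-0.085],[0,0,0]]
    - [0,[0.187,0,-0.095],[0,0,0]]
    - [0,[0.207,0,-0.106],[0,0,0]]

```text
clock: 14.78
position: [533.8, -138.2, 134.3]
ee_rot: [0.034, 0.82, -0.026, 0.571]
contact_force: [1.1, 0.7, -1.1]
gripper_width: -0.2
grasp_force: 0.5
```

>>> jog_arm:
  plan:
    - [0,[0.02,0,-0.008],[0,0,0]]
    - [0,[0.042,0,-0.015],[0,0,0]]
    - [0,[0.063,0,-0.022],[0,0,0]]
    - [0,[0.085,0,-0.03],[0,0,0]]
    - [0,[0.106,0,-0.037],[0,0,0]]
    - [0,[0.128,0,-0.045],[0,0,0]]
    - [0,[0.149,0,-0.053],[0,0,0]]
    - [0,[0.17,0,-0.06],[0,0,0]]
    - [0,[0.19,0,-0.068],[0,0,0]]
    - [0,[0.213,0,-0.076],[0,0,0]]

```text
clock: 16.02
position: [519.4, -137.0, 117.0]
ee_rot: [0.034, 0.82, -0.026, 0.571]
contact_force: [-0.2, 0.4, -0.8]
gripper_width: 0.2
grasp_force: 0.3
```

```bash
python3 chk.py
python3 - <<'E'
from st import *
want([-173,-126,12])
E
```

```text
16.02 local [-162.  -126.9   31. ] F [-0.2   0.42 -0.8 ] tool x,y,z in chamber [[-0.346, -0.004, -0.938], [-0.003, 1.0, -0.004], [0.938, 0.001, -0.346]]
lid angle 0.270 offs -1.5 n 14310 | top-corner vertical gap 0.9
rod at [ -92.7 -188.1   -0. ] 11
to [-173, -126, 12] shift [0.212, 0.009, -0.037] turn [0.001, -0.004, 0.004]
```

>>> jog_arm:
  plan:
    - [0,[0.02,0,-0.005],[0,0,0]]
    - [0,[0.042,0,-0.008],[0,0,0]]
    - [0,[0.063,0,-0.011],[0,0,0]]
    - [0,[0.085,0,-0.015],[0,0,0]]
    - [0,[0.106,0,-0.019],[0,0,0]]
    - [0,[0.128,0,-0.023],[0,0,0]]
    - [0,[0.149,0,-0.026],[0,0,0]]
    - [0,[0.17,0,-0.03],[0,0,0]]
    - [0,[0.19,0,-0.033],[0,0,0]]
    - [0,[0.21,0,-0.036],[0,0,0]]

```text
clock: 17.32
position: [508.8, -136.2, 98.5]
ee_rot: [0.034, 0.82, -0.026, 0.571]
contact_force: [0.1, 0.2, 0.2]
gripper_width: 0.1
grasp_force: 0.3
```

```bash
python3 chk.py
python3 - <<'E'
from st import *
want([-172,-126,-6])
want([-172,-126,-18])
E
```

```text
17.32 local [-172.6 -127.    12.5] F [0.1  0.21 0.16] tool x,y,z in chamber [[-0.346, -0.004, -0.938], [-0.002, 1.0, -0.004], [0.938, 0.001, -0.346]]
lid angle 0.156 offs -1.6 n 9016 | top-corner vertical gap 2.2
to [-172, -126, -6] shift [0.168, 0.01, 0.07] turn [0.001, -0.004, 0.004]
to [-172, -126, -18] shift [0.28, 0.011, 0.112] turn [0.001, -0.004, 0.004]
```

>>> jog_arm:
  plan:
    - [0,[0.017,0,0.006],[0,0,0]]
    - [0,[0.034,0,0.012],[0,0,0]]
    - [0,[0.05,0,0.019],[0,0,0]]
    - [0,[0.067,0,0.025],[0,0,0]]
    - [0,[0.084,0,0.031],[0,0,0]]
    - [0,[0.1,0,0.037],[0,0,0]]
    - [0,[0.117,0,0.043],[0,0,0]]
    - [0,[0.134,0,0.05],[0,0,0]]
    - [0,[0.15,0,0.056],[0,0,0]]
    - [0,[0.168,0,0.062],[0,0,0]]

```text
clock: 18.62
position: [508.8, -136.2, 80.6]
ee_rot: [0.034, 0.82, -0.026, 0.571]
contact_force: [-0.2, 0.5, 0.8]
gripper_width: 0.1
grasp_force: 0.3
```

```bash
python3 chk.py
python3 - <<'E'
from st import *
want([-172,-126,-18])
d=get_image("wrist");cv2.imwrite("pics/w4.png",d["img"][:,:,::-1])
E
```

```text
18.62 local [-172.5 -127.1   -5.4] F [-0.27  0.51  0.77] tool x,y,z in chamber [[-0.346, -0.004, -0.938], [-0.002, 1.0, -0.004], [0.938, 0.001, -0.346]]
lid angle 0.134 offs -11.2 n 2050 | top-corner vertical gap 6.7
to [-172, -126, -18] shift [0.113, 0.011, 0.048] turn [0.001, -0.004, 0.004]
```

View pics/w4.png

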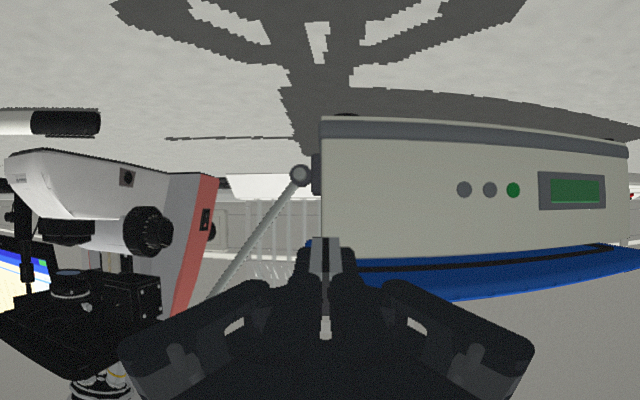

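The inverted view shows the lid almost level on the chamber (blue, v≈260), with the fingertips under its front overhang and the prop tipped out. I'll lower the last bit slowly.

>>> jog_arm:
  plan:
    - [0,[0.012,0,0.005],[0,0,0]]
    - [0,[0.024,0,0.009],[0,0,0]]
    - [0,[0.036,0,0.014],[0,0,0]]
    - [0,[0.048,0,0.018],[0,0,0]]
    - [0,[0.06,0,0.023],[0,0,0]]
    - [0,[0.072,0,0.027],[0,0,0]]
    - [0,[0.084,0,0.032],[0,0,0]]
    - [0,[0.096,0,0.036],[0,0,0]]
    - [0,[0.108,0,0.041],[0,0,0]]
    - [0,[0.12,0,0.045],[0,0,0]]

```text
clock: 19.98
position: [509.0, -136.4, 67.9]
ee_rot: [0.034, 0.82, -0.026, 0.571]
contact_force: [-0.5, -0.3, -0.8]
gripper_width: -0.2
grasp_force: 0.0
```

```bash
cat > edge.py <<'E'
from st import *
# lid height from top & scene depth clouds (blue pixels)
from h import cloud
s,_=rep()
for n in("top","scene"):
    d=get_image(n);im=d["img"].astype(int);m=(im[...,2]>80)&(im[...,2]>1.9*im[...,0]);m=cv2.erode(m.astype(np.uint8),np.ones((3,3)))>0
    q=C.inv().apply(cloud(d)[m]-HM);q=q[(abs(q[:,1])<140)&(q[:,0]>-180)&(q[:,0]<-5)&(abs(q[:,2])<200)]
    if len(q)>50:
        a,b=np.polyfit(q[:,0],q[:,2],1);print(n,len(q),"angle %.3f offs %.1f"%(np.arctan(-a),b))
E
python3 edge.py
```

```text
19.98 local [-172.4 -127.2  -18.1] F [-0.48 -0.31 -0.77] tool x,y,z in chamber [[-0.346, -0.004, -0.938], [-0.002, 1.0, -0.004], [0.938, 0.001, -0.346]]
top 4795 angle -0.003 offs 12.4
scene 2552 angle -0.006 offs 14.1
```

Shut. Now clear the hand: down a bit, straight back, then up.

>>> jog_arm:
  plan:
    - [0,[0.03,0,0.01],[0,0,0]]
    - [0,[0.07,0,0.025],[0,0,0]]
    - [0,[0.11,0,-0.07],[0,0,0]]
    - [0,[0.15,0,-0.18],[0,0,0]]
    - [0,[0.19,0,-0.29],[0,0,0]]
    - [0,[0.22,0,-0.4],[0,0,0]]
    - [0,[0.1,0,-0.5],[0,0,0]]
    - [0,[-0.1,0,-0.6],[0,0,0]]
    - [0,[-0.3,0,-0.65],[0,0,0]]
    - [0,[-0.3,0,-0.65],[0,0,0]]

```text
clock: 21.32
position: [458.1, -131.6, 120.7]
ee_rot: [0.033, 0.819, -0.028, 0.572]
contact_force: [-0.4, -0.9, -0.9]
gripper_width: -0.2
grasp_force: 0.0
```

```bash
python3 edge.py
python3 - <<'E'
from bench import *
import cv2
d=get_image("scene");cv2.imwrite("pics/s9.png",cv2.resize(d["img"][100:350,180:440,::-1],None,fx=2.4,fy=2.4))
E
```

```text
21.32 local [-223.5 -127.    34.7] F [-0.31 -0.91 -0.89] tool x,y,z in chamber [[-0.343, -0.009, -0.939], [-0.003, 1.0, -0.009], [0.939, -0.0, -0.343]]
top 4793 angle -0.002 offs 12.3
scene 2564 angle -0.008 offs 14.4
```

View pics/s9.png

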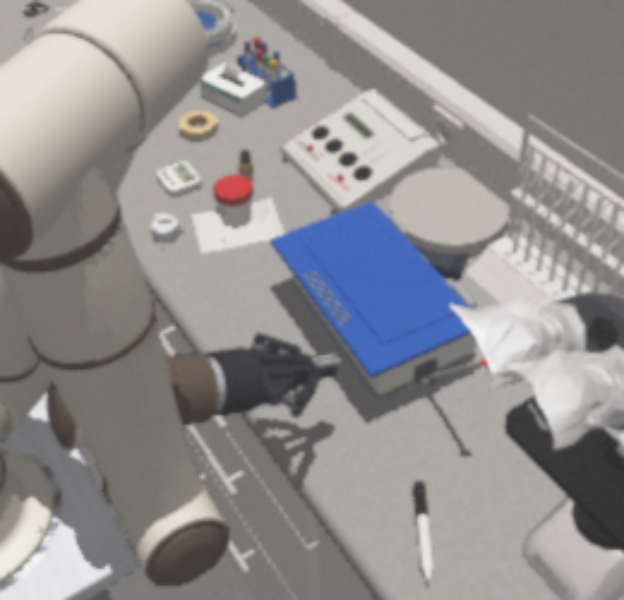

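The lid is shut, the prop is tipped out, everything else is undisturbed, and the hand is about 40 mm clear.

```bash
python3 -c "
from bench import *
print(job_done())"
```

```text
the job is handed in; nothing more can be done
None
```

The prop was pushed out and tipped away, and the lid was caught on the fingers, lowered slowly until shut, and left with the hand clear. The job was handed in at about 21 s, and no verdict came back.

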